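# Load the test target under the spring clip of a lens-test light gate

## Robot

A 7-joint arm with a two-finger parallel gripper is mounted at the origin on the work surface. World frame = base frame: x ahead of the robot, y to its left, z up, the work surface at z = 0. Lengths are in m, angles in degrees, forces in N, time in s.
With the tool pointing down it reaches from about 0.425 to 0.875 m from the base axis. Payload 4.7 kg.
Tool frame: the origin (TCP) lies midway between the tips of the shut fingers; the grasp point (between the pads) lies 19 mm behind it; z points along the fingers, y is the line along which they close (so a half turn about z gives the same grasp; the last joint's range is limited). The gripper opens to 87 mm and grips with 3 to 60 N. Pads are 19 mm wide; open, the fingers measure 117 mm over their backs; the gripper's body (75 mm by 190 mm) begins 51 mm behind the grasp point.
Start: joints at [-68.749, 18.392, -4.016, 83.108, 1.295, 78.541, -3.26], TCP at [0.227, 0.609, 0.223] pointing down, gripper open.
Joint ranges: [-163.93, 163.93], [-17.29, 119.83], [-79.2, 71.16], [3.27, 140.29], [-89.18, 269.18], [5.43, 117.66], [-154.24, 154.24]. Speed limits (degrees/s): [147.25, 147.25, 180, 180, 180, 180, 180].

## Interface

Orientations are given as [roll, pitch, yaw] about the fixed x, y, z axes, in that order (R = Rz(yaw) Ry(pitch) Rx(roll)).
In Python, from cell import env gives the robot as it stands. The module is installed in compiled form; this text tells all that it offers.
- The arm moves only by the tool step_arm, never from a script. Its argument "rows" is a list of rows, each an object with "angular": the turn, a rotation vector about the tool's x, y, z in units of pi rad (1.0 is pi rad), a list of three; "slide": the shift along the tool's x, y, z in units of 500 mm (1.0 is 500 mm), a list of three; "jaw": the opening, from 0 (shut) to 1 (fully open). A call has 1 to 10 rows; each row shifts and turns the commanded pose from where the row before left it, along the tool's axes as they then stand; what a row does not reach is not made up. A row lasts 1/8 s, in which the tool goes at most 62.5 mm and 10.7 degrees, less where a joint would pass 70% of its speed; a pose out of reach is approached as far as the arm can. A call with a number of a shift or a turn outside -1 to 1 is refused whole. A call with a gripper value outside its range is refused whole. The fingers move at their own pace and stop on an object; "newtons" is the grip in N (left out, the last holds). Time passes only in rows, so rows that do not move let the fingers close. It gives the time, the measured TCP pose, the force, the opening and the grip force at its end, in the units of the state.
- env.get_obs(): the state, without advancing time (a new reading comes with each control period).
- env.read_camera(name): name is "scene" or "top" or "wrist"; returns the picture (420x560x3 uint8, red, green, blue); there is no depth.
- env.camera_info(name): a dict with "fx", "fy", "cx", "cy" (pixels), "R" (3x3) and "t" (3): a world point X has camera coordinates R X + t. Camera axes: x right, y down, z forward; pixel columns grow to the right and rows downward; lengths in m; the calibration is good to about 2 mm. A picture is of the moment at which its call begins: read the wrist's pose just before it. camera_info takes no time and is no camera call; for the wrist camera it gives the pose at the moment of the call.
- env.sign_off(): hands the job in; it is judged then, once.
The state is a dict: "time_s": time; "qpos": joint angles; "joint_velocities": joint speeds; "effort": joint torques, N m; "tool_pos": TCP position; "tool_rot": TCP orientation; "force": force on the tool from outside, world axes, zero at the start; "wrist_torque": the same for the moment, N m; "grip_width": finger opening in m; "grasp_force": force on a finger pad.
Only numpy, scipy, OpenCV 4.12 (cv2) and the standard library are available. Lean on these libraries where they do the work, as an engineer would, in place of code of your own. Each camera call takes 0.05 s, during which the arm holds its last target. There are 200 camera calls.

## Task

On the light gate, hold the spring clip open by pressing its thumb plate down with one fingertip, and meanwhile with the other fingertip push the white test target along its rails, beneath the clip's nose, until it is fully home against the end stop. Then let go of the clip so that it clamps the target, and take the hand away. Only press and push: do not lift the target off its rails, and leave everything else on the bench where it is.

Things in the scene. Friction and masses are not known exactly. Their poses are not given: they have to be found in the camera images.
- gate: Light gate screwed to the bench: grey lamp housing with a black track and steel spring clip on top. Origin at bench height under the track's centre line; +x is the way the target is pushed, +y towards the clip. Housing x -100 to 100, y -135 to 115 mm. Heights: housing top 30, rails' top 46, side guides 49, end stop 50 mm.
- track (a point): Start (-x end) of the track, on its centre line at the rails' top: (-75, 0, 46) mm in the gate's frame. Two rails run 115 mm along gate x, each from |y| = 17 to 30 mm, side guides 52 mm apart on them. Between the rails is an open channel 34 mm wide, 16 mm deep, open at this end: a fingertip at y = 0 can reach below the target's edge and follow behind it.
- home (a point): Where the target's origin lies when fully home: (15, 0, 46) mm in the gate's frame, axes as the gate's. The aluminium end stop's face is 25 mm further on, at gate x = 40 mm.
- target: White square plate 50 x 50 x 4 mm, about 35 g, grey-green glass window in the middle. Origin: centre of its underside; axes as the gate's. It starts loose on the rails, 24 to 32 mm short of home, its front edge 5 to 13 mm short of the clip's nose. Pushed on its rear (-x) edge it slides easily between the guides.
- clip (a joint): Clip angle (rad): 0 at rest, grows as the thumb plate is pressed, hard stop 0.55. At rest the nose blocks the target; it clears it from 0.15, amply from 0.25. Let go with the target beneath, the clip rests at about 0.13. About 3 N on the plate's middle starts it, 8 N holds 0.5 rad; it springs back. Hinge pin along gate x at y = 40, z = 49 mm.
- nose (a point): Middle of the underside of the clip's nose, a steel lip 14 mm long along gate x (21 to 35 mm) and 4 mm wide (y 19 to 23 mm), 1.5 mm above the rails at rest. It moves with the clip.
- thumb_plate (a point): On the top of the clip's ribbed thumb plate, 30 mm out from the hinge pin, mid-length; at rest (-13, 69, 56) mm in the gate's frame. The plate is 98 mm long (gate x -62 to 36), reaches from the pin to y = 79 mm and rises outward 0.2 rad at rest. At 0.4 rad this point is 44 mm high: level fingertips 70 mm apart, one here, one in the channel, reach both. A tip can slide along it.
- lens_cap: Black lens cap, 54 mm across, 9 mm high, on the gate's housing at its -y side. Origin under its centre. Leave it.
- film_pot: Black film pot with grey lid, 34 mm across, 50 mm high, standing on the gate's housing at its -y side. Origin under its centre. Leave it.
- loupe: Black loupe, 42 mm across, 36 mm high, on the bench. Origin under its centre. Leave it.
- lens: Silver and black lens, 62 mm across, 41 mm high, on the bench. Origin under its centre. Leave it.
- camera: Film camera standing on the bench, 134 x 60 x 86 mm. Origin under its middle. Leave it.
- duster: Blue spray can with red cap, 66 mm across, 186 mm high, on the bench. Origin under its centre. Leave it.
- jar: Amber jar with brass lid, 48 mm across, 55 mm high, on the bench. Origin under its centre. Leave it.
- driver: Screwdriver with yellow handle, 150 mm long, lying on the bench. Origin under its middle, x along it. Leave it.
There are look-alikes about, which are no part of the job. Of the things that look like the target, the smallest one is meant.

How it is judged:
By the outcome, as a careful person would: the job done as asked, in the order asked, and still so for the second after the job is handed in, with the robot touching nothing.
It also fails if it takes over 38 s, if anything falls off the work surface, if the arm or the gripper's body presses on something with over 40 N, if the wrist force passes 120 N, or if a joint passes its speed limit or range.

## Working session

There is one attempt and no reset: what is moved stays moved. The work goes in short steps, Python scripts to look and compute and a tool call to move; the robot and the scene stay as the last step left them, time stands still between calls to the robot, and variables do not carry over. Pictures are saved under pics/ and viewed, at most 10 in all, crops included, and the job is handed in when it is done.

Besides the shell and the picture viewer there is one more tool, called after ">>>" by a JSON object that holds its "method" and its "body", one argument or row to a line. step_arm: Moves the arm, as the interface text tells. Shifts and turns lie within -1 to 1; 1 stands for 500 mm of shift or pi rad of turn. Its arguments: {"type":"object","properties":{"rows":{"type":"array"},"newtons":{"type":"number"}},"required":["rows"]}

```bash
mkdir -p pics
cat > h.py <<'E'
import numpy as np, cv2
from cell import env
def snap(n,f):
    i=env.camera_info(n); im=env.read_camera(n); cv2.imwrite('pics/'+f,im[:,:,::-1]); np.save('pics/'+f+'.npy',im); return im,i
def ray(i,u,v,z):
    R=np.array(i['R']);t=np.array(i['t']);c=-R.T@t
    d=R.T@np.array([(u-i['cx'])/i['fx'],(v-i['cy'])/i['fy'],1]); return c+d*(z-c[2])/d[2]
def proj(i,X):
    p=np.array(i['R'])@np.array(X)+np.array(i['t']); return np.array([i['fx']*p[0]/p[2]+i['cx'],i['fy']*p[1]/p[2]+i['cy']])
E
python3 - <<'E'
from h import *
a,i=snap('top','top.png'); b,j=snap('scene','scene.png')
print(i,j); o=env.get_obs(); print(o)
cv2.imwrite('pics/both.png',cv2.resize(np.hstack([a,b])[:,:,::-1],(800,300)))
E
```

```text
{'fx': 491.4832208933916, 'fy': 491.4832208933916, 'cx': 276.6170025492251, 'cy': 213.19196621482845, 'R': array([[-4.81726201e-03, -9.99987612e-01, -1.25287855e-03],
       [-9.90579190e-01,  4.94339950e-03, -1.36851858e-01],
       [ 1.36856356e-01,  5.81824166e-04, -9.90590733e-01]]), 't': array([0.02765112, 0.55591251, 1.33115637])} {'fx': 452.93139418367105, 'fy': 452.93139418367105, 'cx': 272.3004808549248, 'cy': 216.81884716574524, 'R': array([[ 0.37482853,  0.92704082, -0.00994404],
       [ 0.5129759 , -0.21632112, -0.83069904],
       [-0.77224303,  0.30626865, -0.55663293]]), 't': array([-0.24905298, -0.21355751,  1.55880874])}
{'time_s': 0.1, 'qpos': array([-68.74823058,  18.43512473,  -4.01700342,  83.16652633,
         1.29586423,  78.53963053,  -3.26110367]), 'joint_velocities': array([-0.10808861, -0.12487603, -0.07744087, -0.20877622,  0.09815872,
        0.00446812, -0.00139953]), 'effort': array([-7.29595940e-04, -4.92574489e+01, -4.06234162e-01, -3.13397992e+01,
       -6.42161351e-02,  3.95780266e-02,  9.15599594e-05]), 'tool_pos': array([0.22690789, 0.60859979, 0.22157968]), 'tool_rot': array([-1.79904001e+02,  5.69658553e-03,  1.59558265e+02]), 'force': array([-0.15202115, -0.51436345,  0.14927938]), 'wrist_torque': array([-0.02585537,  0.00951964, -0.02505186]), 'grasp_force': 0.0, 'grip_width': 0.08677688287589566}
```

View pics/top.png

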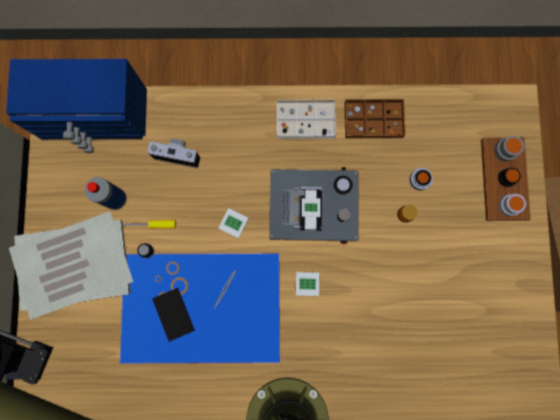

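View pics/scene.png

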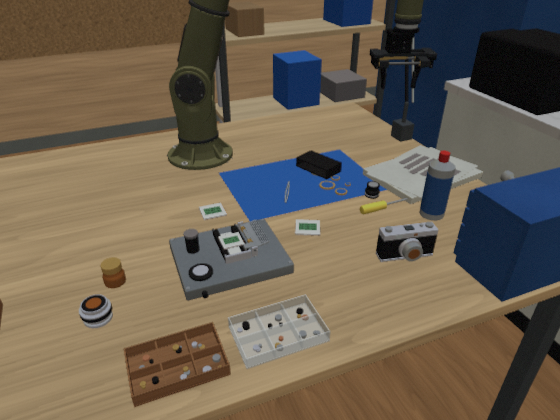

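Target candidates (top view): (311,208) on the gate's track, (234,222) and (307,284) on the bench. By the description it should be the one on the track. I'll check with a close crop.

Run:
```python
from h import *
a=np.load('pics/top.png.npy');b=np.load('pics/scene.png.npy')
c=cv2.resize(a[160:250,260:370],(660,540),interpolation=cv2.INTER_CUBIC); cv2.imwrite('pics/c1.png',c[:,:,::-1])
i=env.camera_info('top')
m=((a.min(2)>150)&(a.max(2).astype(int)-a.min(2)<50)).astype('uint8')
n,l,s,ce=cv2.connectedComponentsWithStats(m)
for cn in cv2.findContours(m,cv2.RETR_EXTERNAL,cv2.CHAIN_APPROX_NONE)[0]:
    r=cv2.minAreaRect(cn)
    if 150<r[1][0]*r[1][1]<1500 : print(r, ray(i,*r[0],.05 if abs(r[0][0]-311)<9 else 0.004), np.array(r[1])/i['fx']*1.3)
```

```text
((307.0, 283.5), (23.0, 22.0), 90.0) [ 0.36178077 -0.05644265  0.05      ] [0.06083626 0.0581912 ]
((233.0000457763672, 222.50003051757812), (21.913463592529297, 22.360679626464844), 26.56505012512207) [0.53461729 0.149356   0.004     ] [0.05796231 0.05914522]
((310.5, 209.0), (38.0, 17.0), 90.0) [ 0.56564976 -0.06882709  0.05      ] [0.10051208 0.04496593]
```

View pics/c1.png

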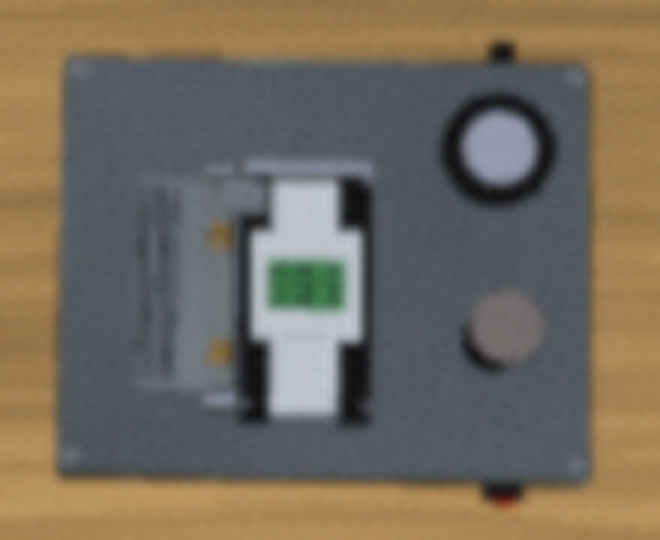

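The crop shows the track target centred at about (311,208) in the top view. It is about 50 mm against about 59 mm for the bench pair, so it is the smallest and on the track, and I choose it. The clip is to its left and the stop is at the top, so gate +x is about world +x. Next I go over the gate for a wrist view.

>>> {"method": "step_arm", "body": {
  "rows": [
    {"angular": [0,0,-0.057],"slide": [0,0,-0.03],"jaw": 0.63},
    {"angular": [0,0,-0.057],"slide": [0,0,-0.03],"jaw": 0.63},
    {"angular": [0,0,0],"slide": [-0.045,-0.105,0],"jaw": 0.63},
    {"angular": [0,0,0],"slide": [-0.045,-0.105,0],"jaw": 0.63},
    {"angular": [0,0,0],"slide": [-0.045,-0.105,0],"jaw": 0.63},
    {"angular": [0,0,0],"slide": [-0.045,-0.105,0],"jaw": 0.63},
    {"angular": [0,0,0],"slide": [-0.045,-0.105,0],"jaw": 0.63},
    {"angular": [0,0,0],"slide": [-0.045,-0.105,0],"jaw": 0.63},
    {"angular": [0,0,0],"slide": [-0.045,-0.105,0],"jaw": 0.63}
  ]
}}

```text
time_s: 1.23
tool_pos: [0.3854, 0.2398, 0.2523]
tool_rot: [180.0, 0.0, -179.9]
force: [2.0, -0.4, -0.4]
grip_width: 0.0548
grasp_force: 0.0
```

>>> {"method": "step_arm", "body": {
  "rows": [
    {"angular": [0,0,0],"slide": [-0.045,-0.105,0],"jaw": 0.63},
    {"angular": [0,0,0],"slide": [-0.045,-0.105,0],"jaw": 0.63},
    {"angular": [0,0,0],"slide": [-0.045,-0.105,0],"jaw": 0.63},
    {"angular": [0,0,0],"slide": [-0.045,-0.105,0],"jaw": 0.63},
    {"angular": [0,0,0],"slide": [-0.045,-0.105,0],"jaw": 0.63},
    {"angular": [0,0,0],"slide": [0,0,0],"jaw": 0.63},
    {"angular": [0,0,0],"slide": [0,0,0],"jaw": 0.63}
  ]
}}

```text
time_s: 2.1
tool_pos: [0.4975, -0.02, 0.2521]
tool_rot: [180.0, -0.1, -179.9]
force: [-0.7, 0.8, 0.5]
grip_width: 0.055
grasp_force: 0.0
```

Run:
```python
from h import *
o=env.get_obs(); print(o['time_s'],o['tool_pos'],o['tool_rot'],o['grip_width'],o['qpos'])
a,i=snap('wrist','w1.png'); print(i); print(proj(i,o['tool_pos']))
```

```text
2.1 [ 0.49751921 -0.01998366  0.2521021 ] [ 1.79967739e+02 -6.04999422e-02 -1.79925455e+02] 0.05500494321343254 [-30.90491257  -2.02971825  29.67373819 102.5521468    0.9884576
  79.27296741  88.64285768]
{'fx': 340.19304447307525, 'fy': 340.19304447307525, 'cx': 277.00416889117145, 'cy': 214.16559941187066, 'R': array([[-0.00207542,  0.99999726,  0.00108634],
       [ 0.96412866,  0.00171263,  0.26542984],
       [ 0.26542725,  0.00159825, -0.96412957]]), 't': array([ 0.02097904, -0.51921846,  0.28624251])}
[277.46383317 267.24158892]
```

View pics/w1.png

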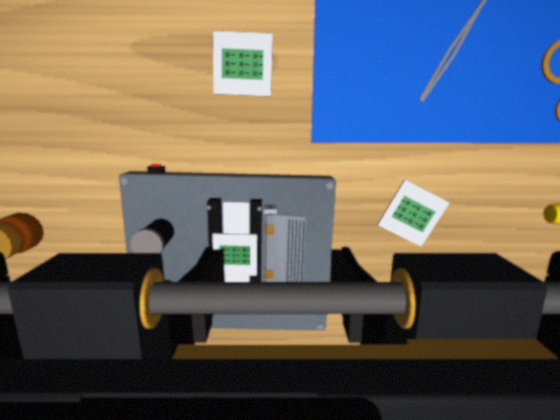

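The wrist view shows the gate, with rear top corners at about (122,176) and (335,180), track start at about (209..262,200), and target rear edge at about (214..257,234). The gripper hides the front.

```bash
python3 - <<'E'
from h import *
t=env.camera_info('top');w=env.camera_info('wrist')
print('top corners z30')
for u,v in [(66,60),(590,65),(590,483),(60,477)]: print(ray(t,u/6+260-.4,v/6+160-.4,.03)*1000)
print('wrist rear corners z30')
for u,v in [(122,176),(335,180)]: print(ray(w,u,v,.03)*1000)
a=np.load('pics/w1.png.npy').astype(int);b=np.load('pics/top.png.npy').astype(int)
print('target top: col profile wrist');print(a[190:285,228].sum(1)//3)   # column
print(a[240,200:275].sum(1)//3); print(a[210,200:275].sum(1)//3)
print('top',b[180:240,303].sum(1)//3,b[203,290:330].sum(1)//3, b[225,290:330].sum(1)//3)
E
python3 - <<'E'
import cv2
a=cv2.imread('pics/w1.png')[165:285,110:345]
cv2.imwrite('pics/c2.png',cv2.resize(a,(705*1,360),interpolation=cv2.INTER_CUBIC))
E
```

```text
top corners z30
[682.1511687   41.40407365  30.        ]
[ 678.47052779 -206.32431448   30.        ]
[ 480.49474509 -200.8883027    30.        ]
[484.49214606  44.8080883   30.        ]
wrist rear corners z30
[ 486.01355859 -195.12089955   30.        ]
[489.71833154  46.81442989  30.        ]
target top: col profile wrist
[120 114 117 116 119 116 118 118 114 118 126 151 194 226 232 233 235 233
 233 233 233 234 232 234 234 233 233 233 235 233 234 234 233 234 233 234
 233 233 234 234 234 231 225 205 202 223 232 233 233 233 234 234 233 232
 220 188 139 110  96  89  92 104 107 104  92  90 100 110 107 100  84  84
 100 126 169 214 231 233 234 231 234 233 233 233 230 230 231 233 233 233
 225 189 114  50  37]
[116 116 114 116 114 114 108  97  68  43  31  75 146 201 228 232 232 233
 233 233 233 234 233 234 233 233 233 235 234 234 234 233 233 233 234 234
 233 234 234 234 233 234 234 233 233 234 233 234 234 234 234 233 233 233
 233 226 182 110  51  27  39  70  97 110 114 113 122 139 143 149 148 145
 147 149 150]
[120 116 116 117 117 113 102  83  62  49  43  29  25  24  21  25  21  26
  27  19  37  79 142 199 227 233 232 233 233 232 235 234 233 234 233 233
 233 233 233 234 233 234 232 235 232 233 234 229 205 152  81  37  24  25
  24  23  44  66  88  99  95  87 101 133 158 173 182 181 184 181 183 180
 181 181 182]
top [ 91  89  91  92  92  94 114 136 122  83  90 106 109 105  98  74  41  57
 124 180 192 193 190 187 185 182 183 183 183 183 184 187 191 193 190 173
 128  60  29  27  28  28  28  27  27  27  29  30  24  29  53  80  87  89
  87  88  90  90  87  86] [110 117 114 115 114 112 116 112  97  80  50  84 167 187 169 146 134 129
 137 133 132 131 134 137 139 143 152 167 186 176 102  51  74  84  89  89
  88  86  90  85] [ 96  96  97  99 111 113 114 115 110  79  44  29  21  27  79 158 188 195
 196 197 196 196 196 195 191 173 102  41  19  20  27  47  75  87  89  87
  90  88  88  89]
```

View pics/c2.png

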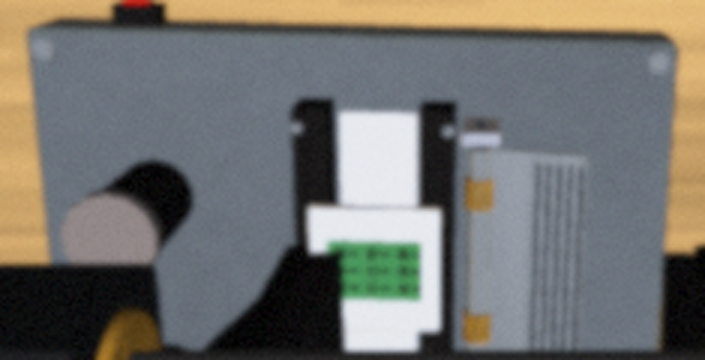

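Run:
```python
from h import *
t=env.camera_info('top');w=env.camera_info('wrist')
p=lambda n,c,u,v,z:print(n,(ray(c,u,v,z)*1000).round(1))
p('w tgt L',w,211.6,240,.05);p('w tgt R',w,256.2,240,.05);p('w tgt rear',w,234,233.5,.05)
p('w rail outerL',w,208.3,210,.049);p('w rail inner L (z46)',w,222,210,.046);p('inner R',w,249.2,210,.046)
p('w track start rowsL',w,214,199.5,.046)
p('w plate rear',w,300,217,.053); p('plate outer',w,305.5,230,.058)
p('t tgt L',t,301.6,203,.05);p('t tgt R',t,319.8,203,.05);p('t tgt rear',t,311,216.2,.05);p('t front',t,311,198,.05)
p('t track end',t,303,229.5,.046);p('t inner L',t,304.6,225,.046);p('t inner R',t,315.7,225,.046)
```

```text
w tgt L [555.4 -93.1  50. ]
w tgt R [555.2 -42.6  50. ]
w tgt rear [547.6 -67.5  50. ]
w rail outerL [520.6 -95.3  49. ]
w rail inner L (z46) [521.3 -80.6  46. ]
inner R [521.2 -50.2  46. ]
w track start rowsL [509.3 -89.   46. ]
w plate rear [527.1   6.2  53. ]
plate outer [540.5  12.2  58. ]
t tgt L [582.6 -44.4  50. ]
t tgt R [582.3 -94.8  50. ]
t tgt rear [545.6 -69.9  50. ]
t front [596.5 -70.7  50. ]
t track end [509.2 -47.6  46. ]
t inner L [521.7 -52.2  46. ]
t inner R [521.5 -82.8  46. ]
```

>>> {"method": "step_arm", "body": {
  "rows": [
    {"angular": [0,0,0.0056],"slide": [-0.034,-0.0126,0.06],"jaw": 0.63},
    {"angular": [0,0,0],"slide": [-0.034,-0.0126,0.06],"jaw": 0.63},
    {"angular": [0,0,0],"slide": [0,0,0.08],"jaw": 0.63},
    {"angular": [0,0,0],"slide": [0,0,0.08],"jaw": 0.63},
    {"angular": [0,0,0],"slide": [0,0,0.06],"jaw": 0.63},
    {"angular": [0,0,0],"slide": [0,0,0],"jaw": 0.63},
    {"angular": [0,0,0],"slide": [0,0,0],"jaw": 0.63}
  ]
}}

```text
time_s: 3.02
tool_pos: [0.5326, -0.0325, 0.0837]
tool_rot: [180.0, 0.1, 179.2]
force: [-1.0, -0.3, 0.2]
grip_width: 0.0544
grasp_force: 0.0
```

Run:
```python
from h import *
o=env.get_obs(); print(o['time_s'],o['tool_pos'],o['tool_rot'],o['force'])
a,i=snap('wrist','w2.png'); b,j=snap('scene','s2.png')
f=lambda im:cv2.resize(im,(400,300))
x=cv2.resize(b[190:300,160:300],(400,314),interpolation=cv2.INTER_CUBIC)[:300]
cv2.imwrite('pics/w2c.png',np.hstack([f(a),x])[:,:,::-1])
print(proj(i,o['tool_pos']))
```

```text
3.025 [ 0.53257152 -0.03245212  0.08371634] [1.79971903e+02 8.75138055e-02 1.79159806e+02] [-0.98551061 -0.26271527  0.22782822]
[277.37233248 267.21070603]
```

View pics/w2c.png

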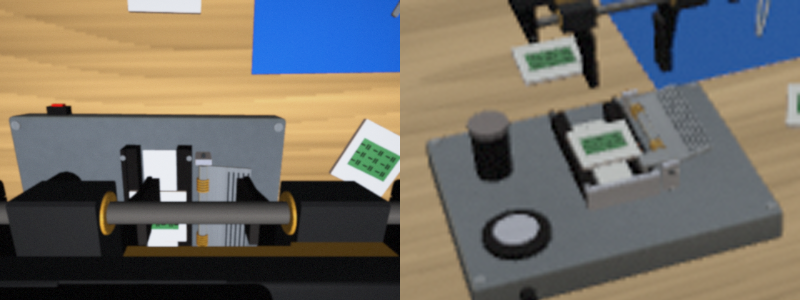

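Run:
```python
from h import *
from scipy.spatial.transform import Rotation as Ro
a=np.load('pics/w2.png.npy'); i=env.camera_info('wrist'); o=env.get_obs()
R=Ro.from_euler('xyz',o['tool_rot'],degrees=True).as_matrix()
c=a[200:290,150:400]; k=3; c=cv2.resize(c,None,fx=k,fy=k,interpolation=cv2.INTER_CUBIC).copy()
c=np.clip(c.astype(int)*2,0,255).astype('uint8')
for s in (-1,1):
  for y,col in((27.5,(255,0,0)),(35,(255,255,0)),(42.5,(0,255,0))):
    for xx in (9.5,-9.5):
      q=proj(i,np.array(o['tool_pos'])+R@np.array([xx,s*y,0])/1000); cv2.circle(c,tuple(int(v) for v in (q-[150,200])*k),3,col,-1)
cv2.imwrite('pics/w3.png',c[:,:,::-1])
```

```text
(no output)
```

View pics/w3.png

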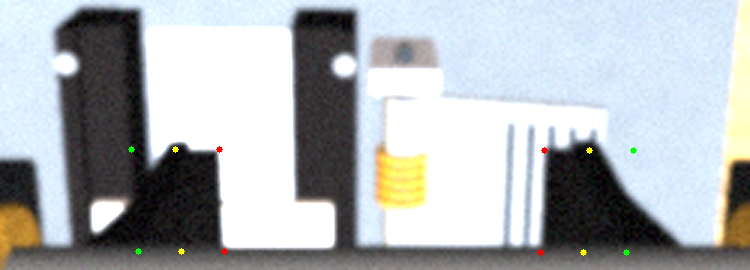

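The tip view shows the tapered tips at about 27–37 mm from the TCP. I need to open to about 62 mm so the tips are 70 mm apart. The left tip is over the channel at about (200,150) and the right tip over the ribbed plate at about (575,150). Descending now.

>>> {"method": "step_arm", "body": {
  "rows": [
    {"angular": [0,0,0],"slide": [0.004,0,0.03],"jaw": 0.715},
    {"angular": [0,0,0],"slide": [0,0,0.02],"jaw": 0.715},
    {"angular": [0,0,0],"slide": [0,0,0.012],"jaw": 0.715},
    {"angular": [0,0,0],"slide": [0,0,0.008],"jaw": 0.715},
    {"angular": [0,0,0],"slide": [0,0,0.006],"jaw": 0.715},
    {"angular": [0,0,0],"slide": [0,0,0],"jaw": 0.715}
  ]
}}

```text
time_s: 3.88
tool_pos: [0.5296, -0.0332, 0.0448]
tool_rot: [180.0, -0.0, 179.1]
force: [-3.8, 1.5, 7.4]
grip_width: 0.0622
grasp_force: 3.4
```

>>> {"method": "step_arm", "body": {
  "rows": [
    {"angular": [0,0,0],"slide": [0,0,0.002],"jaw": 0.715},
    {"angular": [0,0,0],"slide": [-0.008,0,0],"jaw": 0.715},
    {"angular": [0,0,0],"slide": [-0.008,0,0],"jaw": 0.715},
    {"angular": [0,0,0],"slide": [-0.008,0,0],"jaw": 0.715},
    {"angular": [0,0,0],"slide": [-0.008,0,0],"jaw": 0.715},
    {"angular": [0,0,0],"slide": [0,0,0],"jaw": 0.715}
  ]
}}

```text
time_s: 4.62
tool_pos: [0.5444, -0.0329, 0.0434]
tool_rot: [179.9, -0.2, 179.1]
force: [-4.6, 1.4, 7.4]
grip_width: 0.0624
grasp_force: 3.6
```

Run:
```python
from h import *
a,i=snap('top','t3.png'); b,j=snap('scene','s3.png')
x=cv2.resize(b[215:290,165:295],(693,400),interpolation=cv2.INTER_CUBIC)
cv2.imwrite('pics/s3c.png',x[:,:,::-1]); print(env.get_obs()['tool_pos'])
```

```text
[ 0.5444132  -0.03286715  0.0434819 ]
```

View pics/s3c.png

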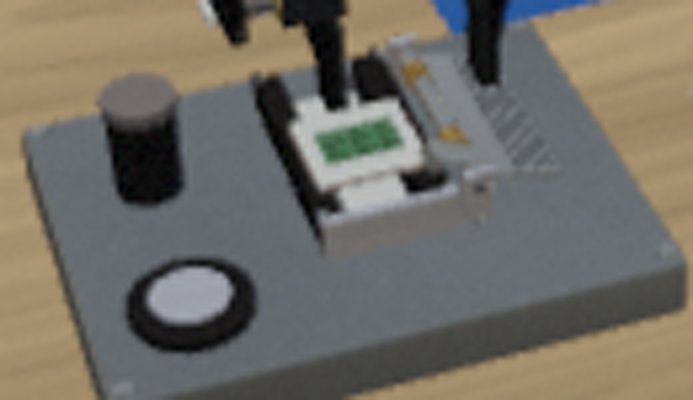

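The crop shows the plate pressed flat by the right tip at about (488,80). The left tip is in the channel directly behind the target's rear edge at about (335,100). I continue pushing.

>>> {"method": "step_arm", "body": {
  "rows": [
    {"angular": [0,0,0],"slide": [-0.008,0,0],"jaw": 0.715},
    {"angular": [0,0,0],"slide": [-0.008,0,0],"jaw": 0.715},
    {"angular": [0,0,0],"slide": [-0.008,0,0],"jaw": 0.715},
    {"angular": [0,0,0],"slide": [-0.008,0,0],"jaw": 0.715},
    {"angular": [0,0,0],"slide": [0,0,0],"jaw": 0.715}
  ]
}}

```text
time_s: 5.35
tool_pos: [0.5604, -0.0332, 0.0434]
tool_rot: [179.9, -0.2, 179.1]
force: [-4.8, 1.9, 7.5]
grip_width: 0.0623
grasp_force: 3.6
```

>>> {"method": "step_arm", "body": {
  "rows": [
    {"angular": [0,0,0],"slide": [-0.004,0,0],"jaw": 0.715},
    {"angular": [0,0,0],"slide": [-0.004,0,0],"jaw": 0.715},
    {"angular": [0,0,0],"slide": [0,0,0],"jaw": 0.715}
  ]
}}

```text
time_s: 5.72
tool_pos: [0.5639, -0.0333, 0.0433]
tool_rot: [179.9, -0.3, 179.1]
force: [-5.2, 1.1, 7.2]
grip_width: 0.0624
grasp_force: 3.7
```

Not yet at the stop, so I push on in small steps until the force rises.

>>> {"method": "step_arm", "body": {
  "rows": [
    {"angular": [0,0,0],"slide": [-0.003,0,0],"jaw": 0.715},
    {"angular": [0,0,0],"slide": [0,0,0],"jaw": 0.715}
  ]
}}

```text
time_s: 5.98
tool_pos: [0.5653, -0.0333, 0.0433]
tool_rot: [179.9, -0.3, 179.1]
force: [-6.0, 1.8, 7.0]
grip_width: 0.0623
grasp_force: 3.8
```

>>> {"method": "step_arm", "body": {
  "rows": [
    {"angular": [0,0,0],"slide": [-0.003,0,0],"jaw": 0.715},
    {"angular": [0,0,0],"slide": [0,0,0],"jaw": 0.715}
  ]
}}

```text
time_s: 6.22
tool_pos: [0.5655, -0.0333, 0.0432]
tool_rot: [179.9, -0.4, 179.1]
force: [-9.3, 0.5, 10.6]
grip_width: 0.0623
grasp_force: 5.5
```

>>> {"method": "step_arm", "body": {
  "rows": [
    {"angular": [0,0,0],"slide": [-0.003,0,0],"jaw": 0.715},
    {"angular": [0,0,0],"slide": [0,0,0],"jaw": 0.715}
  ]
}}

```text
time_s: 6.48
tool_pos: [0.5658, -0.0333, 0.043]
tool_rot: [179.9, -0.6, 179.1]
force: [-11.9, 2.4, 12.7]
grip_width: 0.0625
grasp_force: 7.1
```

The stop is reached at TCP x = 0.5653 (0.565 expected) and the force is rising. I back off along x with the clip still held, then check home numerically before lifting.

>>> {"method": "step_arm", "body": {
  "rows": [
    {"angular": [0,0,0],"slide": [0.006,0,0],"jaw": 0.715},
    {"angular": [0,0,0],"slide": [0.008,0,0],"jaw": 0.715},
    {"angular": [0,0,0],"slide": [0,0,0],"jaw": 0.715}
  ]
}}

```text
time_s: 6.85
tool_pos: [0.5654, -0.0331, 0.045]
tool_rot: [179.9, 0.3, 179.1]
force: [1.2, 2.1, 5.4]
grip_width: 0.062
grasp_force: 3.5
```

Run:
```python
from h import *
b,j=snap('scene','s4.png')
x=cv2.resize(b[215:290,165:295],(693,400),interpolation=cv2.INTER_CUBIC)
cv2.imwrite('pics/s4c.png',x[:,:,::-1]); print(env.get_obs()['tool_pos'])
```

```text
[ 0.5653834  -0.03307065  0.04496946]
```

View pics/s4c.png

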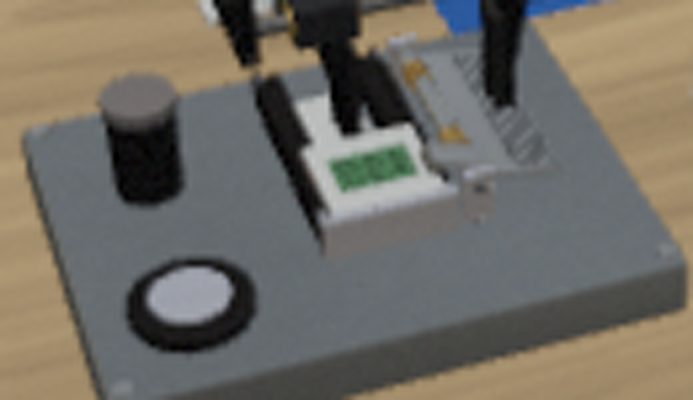

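The picture shows the target against the stop at about (390,200) with the clip still open. The hand has hardly moved back yet, as the tip sticks on the plate, so I back off a little more.

>>> {"method": "step_arm", "body": {
  "rows": [
    {"angular": [0,0,0],"slide": [0.006,0,0],"jaw": 0.715},
    {"angular": [0,0,0],"slide": [0,0,0],"jaw": 0.715}
  ]
}}

```text
time_s: 7.15
tool_pos: [0.5644, -0.0331, 0.0458]
tool_rot: [179.9, 0.5, 179.1]
force: [4.7, 1.9, 5.5]
grip_width: 0.0623
grasp_force: 3.2
```

>>> {"method": "step_arm", "body": {
  "rows": [
    {"angular": [0,0,0],"slide": [0.006,0,0],"jaw": 0.715},
    {"angular": [0,0,0],"slide": [0,0,0],"jaw": 0.715}
  ]
}}

```text
time_s: 7.4
tool_pos: [0.5616, -0.0332, 0.0459]
tool_rot: [179.9, 0.5, 179.1]
force: [5.0, 1.4, 6.7]
grip_width: 0.0622
grasp_force: 3.3
```

Clear of the target by about 4 mm. Now I release the clip by going straight up, then take the hand away.

>>> {"method": "step_arm", "body": {
  "rows": [
    {"angular": [0,0,0],"slide": [0,0,-0.01],"jaw": 0.715},
    {"angular": [0,0,0],"slide": [0,0,-0.015],"jaw": 0.715},
    {"angular": [0,0,0],"slide": [0,0,-0.03],"jaw": 0.715},
    {"angular": [0,0,0],"slide": [0,0,-0.08],"jaw": 0.715},
    {"angular": [0,0,0],"slide": [0,0,-0.1],"jaw": 0.715},
    {"angular": [0,0,0],"slide": [0,0,-0.1],"jaw": 0.715},
    {"angular": [0,0,0],"slide": [0.1,0,0],"jaw": 0.715},
    {"angular": [0,0,0],"slide": [0,0,0],"jaw": 0.715}
  ]
}}

```text
time_s: 8.4
tool_pos: [0.5038, -0.0336, 0.2111]
tool_rot: [179.9, -0.2, 179.0]
force: [0.1, 0.2, 0.3]
grip_width: 0.0622
grasp_force: 0.0
```

Run:
```python
from h import *
a,i=snap('wrist','w5.png'); b,j=snap('scene','s5.png')
x=cv2.resize(b[215:290,165:295],(400,231),interpolation=cv2.INTER_CUBIC)
y=cv2.resize(a,(400,300))[69:]
cv2.imwrite('pics/s5c.png',cv2.resize(np.hstack([x,y]),(800,231))[:,:,::-1]); o=env.get_obs();print(o['tool_pos'],o['force'])
t=np.load('pics/top.png.npy').astype(int)
g=env.read_camera('top').astype(int); c=env.camera_info('top')
print(g[175:225,311].sum(1)//3)
```

```text
[ 0.50668474 -0.03311514  0.21121883] [ 0.43008883 -0.30441352  0.09915596]
[59 47 47 53 53 59 60 64 68 68 69 71 73 76 75 77 80 80 81 82 85 83 83 87
 85 86 84 79 77 77 75 72 72 73 73 73 73 72 73 71 73 73 76 75 75 74 74 74
 75 75]
```

View pics/s5c.png

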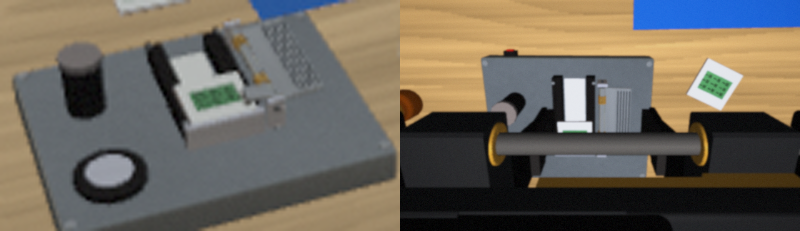

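The target sits against the stop with the clip down on it. I check the rear edge numerically and hand in if it is right.

Run:
```python
from h import *
i=env.camera_info('wrist'); a=np.load('pics/w5.png.npy').astype(int)
p=proj(i,[.5738,-.084,.05]); print(p)
u=int(p[0]); s=a[:,u].sum(1)//3
print(s[int(p[1])-12:int(p[1])+10])
for u2 in (u-2,u+2): print(a[int(p[1])-12:int(p[1])+10,u2].sum(1)//3)
for v in (int(p[1])-3,int(p[1]),int(p[1])+3): print(v,(ray(i,u,v,.05)*1000).round(1))
g=env.read_camera('scene').astype(int); b=np.load('pics/s4.png.npy').astype(int); j=env.camera_info('scene')
for y in (-.09,-.07): 
  d=[proj(j,[x/1000,y,.05]) for x in range(560,632,3)]
  print([int(cv2.remap(q.astype('float32').mean(2),np.float32([[k[0]]]),np.float32([[k[1]]]),1)[0,0]) for q in (g,b) for k in d])
```

```text
[228.40450261 262.31258051]
[ 40  33  35  33  35  35  29  26  25  29  24  23  28  28  29  46  96 170
 217 232 234 233]
[ 22  21  20  21  25  25  21  25  22  23  21  24  18  25  24  43  96 171
 216 231 232 232]
[136 136 132 130 134 129 126 122 119 114 115 114 117 113 110 108 126 176
 220 231 233 233]
259 [570.1 -84.2  50. ]
262 [573.4 -84.4  50. ]
265 [576.8 -84.6  50. ]
[33, 31, 23, 32, 61, 121, 168, 176, 183, 183, 182, 183, 182, 182, 182, 182, 183, 183, 183, 183, 182, 178, 167, 143, 31, 31, 26, 33, 62, 125, 172, 180, 187, 186, 185, 186, 185, 187, 186, 185, 186, 187, 186, 186, 185, 181, 170, 146]
[183, 183, 183, 183, 183, 183, 183, 182, 174, 153, 114, 89, 82, 81, 78, 80, 89, 124, 162, 179, 183, 178, 167, 148, 12, 20, 9, 10, 52, 112, 165, 180, 177, 158, 117, 91, 83, 86, 82, 82, 90, 127, 164, 182, 186, 182, 171, 151]
```

```bash
python3 -c "
from cell import env
print(env.sign_off())"
```

```text
the job is handed in; nothing more can be done
None
```

The white target is home against the end stop and clamped under the spring clip; I took the hand clear and handed the job in after about 8.5 s, though no verdict was returned.

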